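# Put the hooks and wax away, bolt the locker and turn the lamp off

## Robot

A 6-joint arm with a two-finger parallel gripper is mounted at the origin on the work surface. World frame = base frame: x ahead of the robot, y to its left, z up, the work surface at z = 0. Lengths are in m, angles in rad, forces in N, time in s.
With the tool pointing down it reaches from about 0.35 to 0.975 m from the base axis. Payload 7.1 kg.
Tool frame: the origin (TCP) lies midway between the tips of the shut fingers; the grasp point (between the pads) lies 19 mm behind it; z points along the fingers, x is the direction in which the jaws open and shut, and the axes are right-handed (so a half turn about z gives the same grasp; the last joint's range is limited). The gripper opens to 88 mm and grips with 3 to 60 N. Pads are 20 mm wide; open, the fingers measure 115 mm over their backs; the gripper's body (75 mm by 178 mm) begins 61 mm behind the grasp point.
Start: joints at [-1.173, 0.423, 1.63, -0, 1.089, -0.019], TCP at [0.253, -0.571, 0.193] pointing down, gripper open.
Joint ranges: [-3, 3], [-0.9, 2.11], [0.09, 2.58], [-1.31, 4.45], [0.11, 2.69], [-2.54, 2.54]. Speed limits (rad/s): [2.39, 2.39, 3.01, 3.14, 3.14, 3.14].

## Interface

Orientations are given as a unit quaternion [w, x, y, z].
In Python, from station import move_pose, movel, movej, command_gripper, wait, inverse_kinematics, read_camera, camera_info, MotionError, job_done, get_time, get_joint_pos, get_qvel, get_effort, get_tcp_pos, get_ee_rot, get_ft_force, get_ft_torque, get_grip_width gives the robot as it stands. Calls block until the motion is done:
- move_pose(position, orientation): joint-space move of the TCP to a pose.
- movel(position, frame=None, v=0.15, until_force=None): straight line of the TCP; frame=None keeps the orientation; v is the mean speed in m/s. With until_force (N) it stops when the force on the tool has changed by that much, and returns True; else False.
- movej(angles): joint-space move.
- command_gripper(opening): opening from 0.0 (shut) to 1.0 (fully open); the grip force is fixed at half the most; returns when the fingers have stopped.
- wait(seconds).
- inverse_kinematics(position, orientation): joint angles nearest the present ones, or None.
- read_camera(name): name is "scene" or "top" or "wrist"; returns the picture (384x512x3 uint8, red, green, blue); there is no depth.
- camera_info(name): a dict with "intrinsics" (3x3 intrinsics, pixels), "T" (4x4, takes a point from camera to world coordinates); the wrist camera has in their place "tool_from_camera" (4x4, takes a point from camera to tool coordinates, whose origin is the TCP and whose axes are the tool frame's). Camera axes: x right, y up, looking along -z (the intrinsics and any distortion apply to the point x, -y, -z); pixel columns grow to the right and rows downward; lengths in m; the calibration is good to about 2 mm. The wrist camera is an equidistant fisheye: a pixel r from the principal point sees the ray r / f radians off the axis. A picture is of the moment at which its call begins: read the wrist's pose just before it. camera_info takes no time and is no camera call.
A pose or a line that the arm cannot do raises MotionError and nothing moves.
- job_done(): hands the job in, once; it reports no verdict.
Readings, each from a call of its own:
- get_time(): time.
- get_joint_pos(): joint angles.
- get_qvel(): joint speeds.
- get_effort(): joint torques, N m.
- get_tcp_pos(): TCP position.
- get_ee_rot(): TCP orientation.
- get_ft_force(): force on the tool from outside, world axes, zero at the start.
- get_ft_torque(): the same for the moment, N m.
- get_grip_width(): opening from 0.0 (shut) to 1.0 (fully open).
Only numpy, scipy, OpenCV 4.12 (cv2) and the standard library are available. Lean on these libraries where they do the work, as an engineer would, in place of code of your own. Each camera call takes 0.05 s, during which the arm holds its last target.

## Task

Clear the tying bench for the night: draw the bolt of the plywood hook locker, open its lid, and put every hook box in its bay nearer the robot and every wax tin in its farther bay. Then shut the lid fully, slide the bolt fully home into its keeper, and last of all slide the lamp's dimmer all the way to off. Leave everything else on the bench where it stands.

Things in the scene. Friction and masses are not known exactly. Their poses are not given: they have to be found in the camera images.
- chest: Hook locker: low plywood chest fixed to the bench, 272 mm (own x) by 236 mm (own y), 72 mm high over the shut lid. Origin: centre of its underside; at yaw 0 x points away from the robot, y to its left. Along its -y side a fixed top rail (y -118 to -70 mm, top 72 mm high, solid below) carries the keeper; the rest of the top is the lid, hinged along the +y side. Starts empty.
- bay_near (a point): Centre of the floor of the locker's bay nearer the robot: chest x -64, y 18, z 10 mm. Inside it measures x -124 to -4 mm and y -70 to 106 mm of the chest. Outer walls' top 60 mm above the bench; the divider between the bays (8 mm thick, at x 0) is 45 mm high above the bench.
- bay_far (a point): Centre of the floor of the locker's farther bay: chest x 64, y 18, z 10 mm; x 4 to 124 mm, y -70 to 106 mm, otherwise like the near bay.
- lid (a joint): Lid angle, rad: 0 shut, grows as it opens upward, stop at 1.9. The lid (12 mm thick, 0.42 kg, chest y -68 to 118 mm and top 72 mm high when shut) has a stiff hinge (0.6 N m friction): it stays at any angle it is left at and must be pressed down to shut. While the bolt is in the keeper it cannot be lifted.
- lid_hinge (a point): The lid's hinge axis at the middle of the chest's length: chest x 0, y 122, z 60 mm. The axis runs along the chest's x.
- lid_handle (a point): Middle of the lid's steel D-handle: a round bar 10 mm thick, parallel to the hinge, 80 mm free between its posts, its middle line 38 mm off the lid's face. Lid shut: chest x -62, y -55, z 110 mm, that is 177 mm from the hinge axis along the lid and 50 mm above it. Moves with the lid; axes as the lid's (z out of its upper face).
- bolt (a joint): Slide of the barrel bolt on the lid, m: 0 fully drawn (end stop), 0.040 fully home in the keeper (end stop). It slides parallel to the chest's y, towards -y (to the rail) as the value grows; about 2.5 N of friction. The 10 mm rod reaches into the keeper beyond 0.020 and is clear of the rail below 0.005. The lid must be shut for it to enter.
- bolt_knob (a point): Middle of the bolt's knob: upright cylinder 14 mm across, 18 mm tall, top 9 mm above this point. Lid shut: 110 mm above the bench, chest x 60 mm, y 0 with the bolt drawn, -40 mm with it home. Two straps hold the rod on the lid: 10 mm wide, middles at chest y -58 and +26 mm, tops 92 mm above the bench. Moves with bolt and lid.
- keeper (a point): Middle of the steel keeper's opening on the top rail (18 mm wide, 12 mm long along y, keeper top 95 mm above the bench): chest x 60, y -90, z 83 mm.
- lamp: Desk lamp, fixed: cream base 190 mm (own x) by 110 mm (own y), 30 mm high. Origin: centre of its underside; at yaw 0 x points away from the robot. Dimmer crosswise on the nearer half. A stem at x 70 mm on the far half rises to 345 mm, leaning to x 100 mm and to -y, and bears a shade 120 mm across (around x 100, y -70 to -195, z 250 to 380 mm).
- dimmer (a joint): Position of the lamp's slide dimmer, m: 0 off (end stop, lamp's -y end, the thin end of the white wedge mark beside the slot), 0.060 full brightness (lamp's +y end). About 1.5 N of friction.
- dimmer_grip (a point): Middle of the dimmer's black cap: a block 22 mm along the lamp's x, 12 mm along its y, 20 mm tall; this point is 46 mm above the bench, the cap's top 56 mm, its plate's top 34 mm. On the lamp at x -35 mm, y from -30 mm (off) to +30 mm (full).
- hookbox1: A hook box: flat rectangular box 50 x 34 x 22 mm (its x, y, z), white base and clear lid, 25 to 50 g, with fish hooks inside. Origin: centre of its underside. May be absent.
- hookbox2: A hook box: flat rectangular box 50 x 34 x 22 mm (its x, y, z), white base and clear lid, 25 to 50 g, with fish hooks inside. Origin: centre of its underside. May be absent.
- hookbox3: A hook box: flat rectangular box 50 x 34 x 22 mm (its x, y, z), white base and clear lid, 25 to 50 g, with fish hooks inside. Origin: centre of its underside. May be absent.
- tin1: A wax tin: round flat aluminium tin 46 mm across, 24 mm high (its z), 30 to 65 g. Origin: centre of its underside. May be absent.
- tin2: A wax tin: round flat aluminium tin 46 mm across, 24 mm high (its z), 30 to 65 g. Origin: centre of its underside. May be absent.
- tin3: A wax tin: round flat aluminium tin 46 mm across, 24 mm high (its z), 30 to 65 g. Origin: centre of its underside. May be absent.
- vise: Bystander: fly-tying vise, black base 110 x 110 mm, stem and head 220 mm high, 1.5 kg. Origin: centre of the base's underside.
- spoolblock: Bystander: dark wooden block 60 x 150 mm with eight thread spools on pegs, 56 mm high, 0.6 kg. Origin: centre of its underside.
- scissors: Bystander: small scissors lying flat, 95 mm long, 8 mm high. Origin: on the bench at their pivot, blades to their +x.
- bottle: Bystander: amber cement bottle with a white cap, 30 mm across, 60 mm high. Origin: centre of its underside.
- cup: Bystander: empty clear plastic cup, 80 mm across the rim, 85 mm high. Origin: centre of its underside.
- marker: Bystander: board marker 110 x 14 x 14 mm lying flat along its x. Origin: under its middle.

How it is judged:
On the way, in this order (a step that is already met when the one before it is completed fails the run):
1. the bolt is drawn back out of the keeper (below 15 mm) (value of joint bolt below 0.015 m), for 0.2 s.
2. the lid is open past 1.0 rad (value of joint lid above 1 rad), for 0.2 s.
3. every hook box is in the near bay and every tin in the far bay, and the lid is shut over them (below 0.025 rad) (x of hookbox1 in the frame of chest between -0.124 and -0.004 m and y of hookbox1 in the frame of chest between -0.07 and 0.106 m and z of each of hookbox1, hookbox2, hookbox3, tin1, tin2, tin3 in the frame of chest below 0.052 m and x of hookbox2 in the frame of chest between -0.124 and -0.004 m and y of hookbox2 in the frame of chest between -0.07 and 0.106 m and x of hookbox3 in the frame of chest between -0.124 and -0.004 m and y of hookbox3 in the frame of chest between -0.07 and 0.106 m and x of tin1 in the frame of chest between 0.004 and 0.124 m and y of tin1 in the frame of chest between -0.07 and 0.106 m and x of tin2 in the frame of chest between 0.004 and 0.124 m and y of tin2 in the frame of chest between -0.07 and 0.106 m and x of tin3 in the frame of chest between 0.004 and 0.124 m and y of tin3 in the frame of chest between -0.07 and 0.106 m and value of joint lid below 0.025 rad), for 0.2 s.
4. with the lid shut, the bolt is home in the keeper (beyond 35 mm) (value of joint lid below 0.025 rad and value of joint bolt above 0.035 m), for 0.2 s.
5. last, the dimmer is at off (below 4 mm) (value of joint dimmer below 0.004 m), for 0.2 s.
At the end, for the whole second after the job is handed in: Every hook box that is present lies in the near bay and every tin in the far bay (its origin between the bay's walls and under 52 mm high), at rest; the lid is shut (below 0.025 rad), the bolt beyond 35 mm of its 40 mm, and the dimmer within 4 mm of off (all of step 4 and x of hookbox1 in the frame of chest between -0.124 and -0.004 m and y of hookbox1 in the frame of chest between -0.07 and 0.106 m and z of each of hookbox1, hookbox2, hookbox3, tin1, tin2, tin3 in the frame of chest below 0.052 m and x of hookbox2 in the frame of chest between -0.124 and -0.004 m and y of hookbox2 in the frame of chest between -0.07 and 0.106 m and x of hookbox3 in the frame of chest between -0.124 and -0.004 m and y of hookbox3 in the frame of chest between -0.07 and 0.106 m and x of tin1 in the frame of chest between 0.004 and 0.124 m and y of tin1 in the frame of chest between -0.07 and 0.106 m and x of tin2 in the frame of chest between 0.004 and 0.124 m and y of tin2 in the frame of chest between -0.07 and 0.106 m and x of tin3 in the frame of chest between 0.004 and 0.124 m and y of tin3 in the frame of chest between -0.07 and 0.106 m and value of joint dimmer below 0.004 m and linear speed of each of hookbox1, hookbox2, hookbox3, tin1, tin2, tin3 below 0.02 m/s); the robot touches nothing.
It fails at once if a bystander (vise, spool block, scissors, bottle, cup, marker) is moved more than 5 cm (distance of any of vise, spoolblock, scissors, bottle, cup, marker from where it was at the start of the episode above 0.05 m).
Of hookbox1, hookbox2, hookbox3, tin1, tin2, tin3 only 4 to 6 are there at a start; the rules pass over those that are not, and their reading is None.
At some moment in a run one of hookbox1, hookbox2, hookbox3, tin1, tin2, tin3 may be knocked a few centimetres aside while the robot is not near it.
Once in a run the grip may slacken for a moment while it holds something.
It also fails if it takes over 210 s, if anything falls off the work surface, if the arm or the gripper's body presses on something with over 40 N, if the wrist force passes 120 N, or if a joint passes its speed limit or range.

## Working session

There is one attempt and no reset: what is moved stays moved. The work goes in short steps, each a Python script; the robot and the scene stay as the last script left them, time stands still between calls to the robot, and variables do not carry over. Pictures are saved under pics/ and viewed, and the job is handed in when it is done.

```bash
ls; mkdir -p pics; python3 - <<'E'
from station import *
import cv2,numpy as np
for n in ["scene","top","wrist"]:
    im=read_camera(n); cv2.imwrite(f"pics/{n}0.png",im[:,:,::-1])
    ci=camera_info(n); print(n,{k:np.round(np.array(v),4).tolist() if not isinstance(v,str) else v for k,v in ci.items()})
print(get_time(),get_tcp_pos(),get_ee_rot(),get_grip_width())
E
```

```text
pics
scene {'intrinsics': [[402.4709, 0.0, 261.523], [0.0, 402.4709, 195.1939], [0.0, 0.0, 1.0]], 'T': [[0.2236, -0.5694, 0.7911, 1.4043], [0.9747, 0.1254, -0.1852, -0.2036], [0.0063, 0.8124, 0.583, 0.7219], [0.0, 0.0, 0.0, 1.0]]}
top {'intrinsics': [[475.9984, 0.0, 267.213], [0.0, 475.9984, 192.5843], [0.0, 0.0, 1.0]], 'T': [[-0.0055, 0.981, -0.1937, 0.3149], [-0.9998, -0.0018, 0.0191, 0.0071], [0.0184, 0.1938, 0.9809, 1.3201], [0.0, 0.0, 0.0, 1.0]]}
wrist {'intrinsics': [[297.3186, 0.0, 264.9342], [0.0, 297.3186, 194.1919], [0.0, 0.0, 1.0]], 'tool_from_camera': [[1.0, 0.0015, -0.0007, 0.0011], [0.0012, -0.9532, -0.3022, -0.0845], [-0.0011, 0.3022, -0.9532, -0.1928], [0.0, 0.0, 0.0, 1.0]]}
0.15 [ 0.25288425 -0.57106751  0.19198955] [-3.25782897e-04  8.38117005e-01 -5.45490193e-01 -4.79568957e-04] 1.0026594593476743
```

View pics/top0.png

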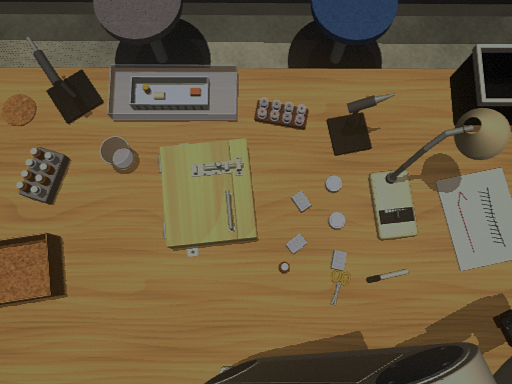

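View pics/scene0.png

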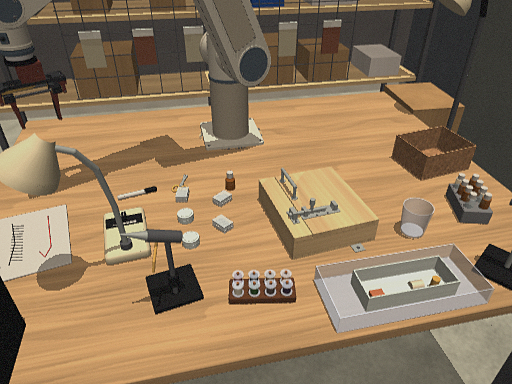

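View pics/wrist0.png

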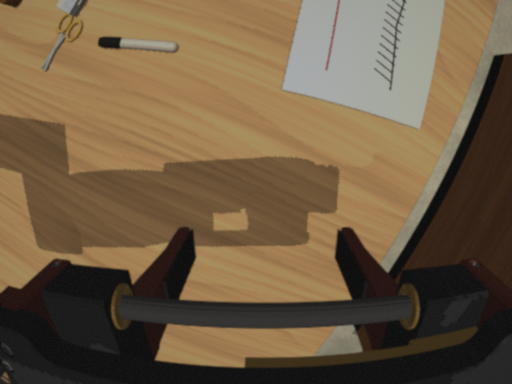

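The top view shows the chest at (208,193), hook boxes at about (301,202), (297,243) and (340,260), and tins at (334,184) and (337,221). The scissors are at (341,280), just below the third box. I'll enlarge these areas.

```bash
python3 - <<'E'
import cv2
t=cv2.imread("pics/top0.png")
cv2.imwrite("pics/c1.png",cv2.resize(t[130:260,145:275],(780,780)[:2],interpolation=cv2.INTER_CUBIC)[:600*2])
cv2.imwrite("pics/c1.png",cv2.resize(t[132:257,150:270],None,fx=4.8,fy=4.8,interpolation=cv2.INTER_CUBIC))
cv2.imwrite("pics/c2.png",cv2.resize(t[170:310,270:430],None,fx=4.2,fy=4.2,interpolation=cv2.INTER_CUBIC))
E
```

```text
(no output)
```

View pics/c1.png

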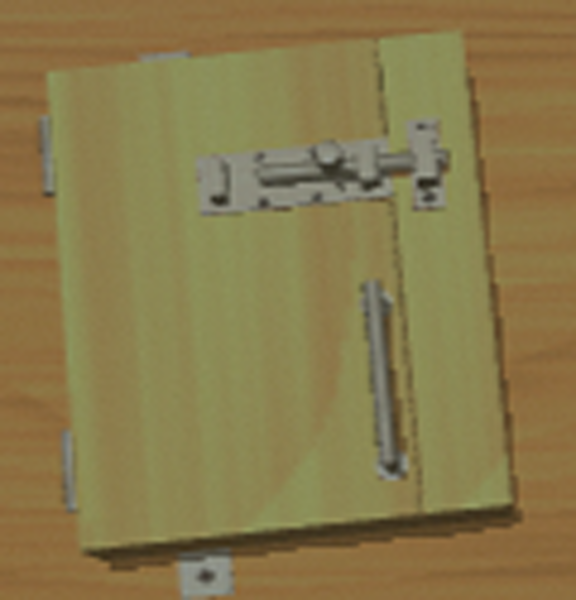

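View pics/c2.png

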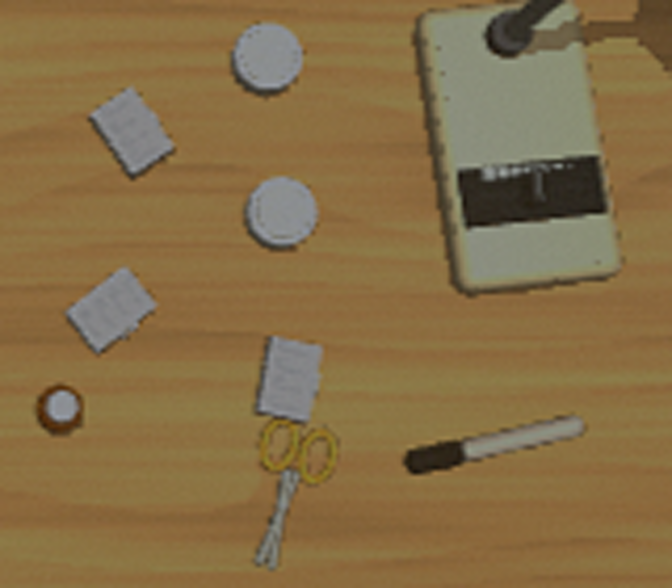

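```bash
cat > h.py <<'E'
from station import *
import numpy as np, cv2
from scipy.spatial.transform import Rotation as R
def ray(n,u,v):
    ci=camera_info(n);K=np.array(ci["intrinsics"]);T=np.array(ci["T"])
    d=np.array([(u-K[0,2])/K[0,0],-(v-K[1,2])/K[1,1],-1.]);return T[:3,3],T[:3,:3]@d
def pt(n,u,v,z):
    o,d=ray(n,u,v);return o+d*((z-o[2])/d[2])
def proj(n,p):
    ci=camera_info(n);K=np.array(ci["intrinsics"]);T=np.array(ci["T"])
    c=T[:3,:3].T@(np.asarray(p)-T[:3,3]); return np.array([K[0,2]+K[0,0]*c[0]/-c[2],K[1,2]-K[1,1]*c[1]/-c[2]])
def fit(local,world):
    # 2D rigid: world=R local + t
    l=np.array(local)[:,:2];w=np.array(world)[:,:2];lc=l.mean(0);wc=w.mean(0)
    a=l-lc;b=w-wc
    th=np.arctan2((a[:,0]*b[:,1]-a[:,1]*b[:,0]).sum(),(a*b).sum())
    c,s=np.cos(th),np.sin(th);Rm=np.array([[c,-s],[s,c]]);t=wc-Rm@lc
    return t,th,np.abs(w-(l@Rm.T+t)).max()
E
python3 - <<'E'
from h import *
np.set_printoptions(precision=4,suppress=True)
c1=[(48,72),(462,33),(512,503),(85,550)]
w=[pt("top",150+u/4.8,132+v/4.8,.072) for u,v in c1]
t,th,e=fit([(.136,.118),(.136,-.118),(-.136,-.118),(-.136,.118)],w);print("chest",t,th,e)
P=lambda l,z:[pt("top",270+u/4.2,170+v/4.2,z) for u,v in l]
for n,l in dict(A=[(130,88),(174,150),(136,177),(91,117)],B=[(124,268),(156,305),(101,352),(67,314)],C=[(270,336),(322,346),(308,421),(258,412)]).items():
    w=np.array(P(l,.022));d=np.roll(w,-1,0)-w
    print(n,w.mean(0),np.linalg.norm(d,axis=1),np.arctan2(d[:,1],d[:,0]))
print("T",P([(268,57),(282,211)],.024))
w=P([(418,15),(575,2),(620,270),(460,290)],.03);print(np.array(w))
print("lamp",fit([(.095,.055),(.095,-.055),(-.095,-.055),(-.095,.055)],w))
w=P([(458,172),(602,157),(608,212),(468,227)],.034);print("plate",np.array(w),np.mean(w,0))
print("cap?",P([(538,175)],.056),P([(485,172),(560,165)],.034))
print("scis",P([(280,420),(285,480),(265,565)],.005),"bottle",P([(62,407)],.06))
E
python3 - <<'E'
import cv2
t=cv2.imread("pics/scene0.png")
cv2.imwrite("pics/c3.png",cv2.resize(t[150:290,90:280],None,fx=4,fy=4,interpolation=cv2.INTER_CUBIC))
E
```

```text
chest [0.5652 0.1415] 0.10567579739944427 0.0018133177912966758
A [ 0.5455 -0.1135  0.022 ] [0.0504 0.0311 0.0496 0.0327] [-2.5466  2.1847  0.6252 -0.9307]
B [ 0.429  -0.0978  0.022 ] [0.0316 0.0472 0.0328 0.0479] [-2.4411  2.2651  0.7225 -0.9008]
C [ 0.3841 -0.2118  0.022 ] [0.0342 0.0491 0.0326 0.0495] [-1.7645  2.9189  1.3896 -0.1897]
T [array([ 0.5962, -0.2045,  0.024 ]), array([ 0.4929, -0.2103,  0.024 ])]
[[ 0.6234 -0.3046  0.03  ]
 [ 0.6322 -0.4103  0.03  ]
 [ 0.4528 -0.4285  0.03  ]
 [ 0.4402 -0.3233  0.03  ]]
lamp (array([ 0.5371, -0.3666]), np.float64(0.10136267422475116), np.float64(0.005034125419697166))
plate [[ 0.5169 -0.3249  0.034 ]
 [ 0.5266 -0.4202  0.034 ]
 [ 0.4903 -0.4218  0.034 ]
 [ 0.4807 -0.3296  0.034 ]] [ 0.5036 -0.3741  0.034 ]
cap? [array([ 0.5114, -0.3708,  0.056 ])] [array([ 0.5169, -0.3426,  0.034 ]), array([ 0.5214, -0.3922,  0.034 ])]
scis [array([ 0.3583, -0.2075,  0.005 ]), array([ 0.3199, -0.2095,  0.005 ]), array([ 0.2664, -0.1947,  0.005 ])] bottle [array([ 0.3652, -0.0624,  0.06  ])]
```

View pics/c3.png

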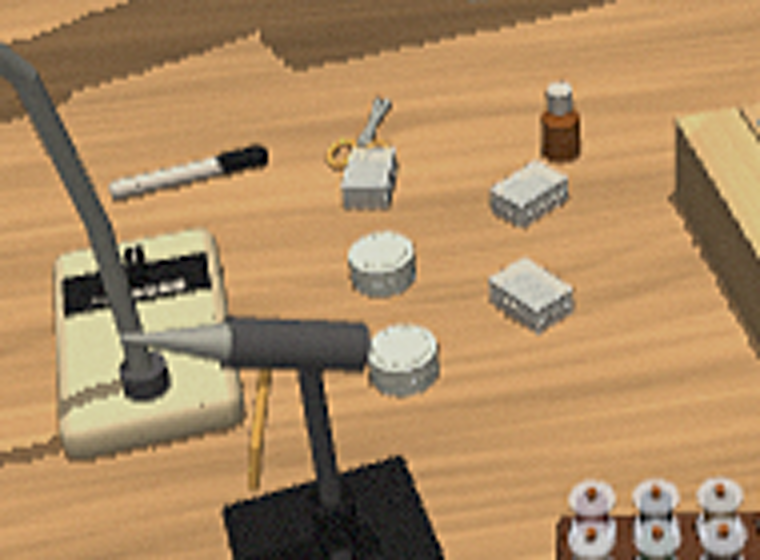

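```bash
cat >> h.py <<'E'
CH=np.array([.5652,.1415]);CY=.1057
def cw(x,y,z,): # chest mm->world m
    c,s=np.cos(CY),np.sin(CY);return np.array([CH[0]+(c*x-s*y)/1e3,CH[1]+(s*x+c*y)/1e3,z/1e3])
def wc(p):
    c,s=np.cos(CY),np.sin(CY);d=np.asarray(p)[:2]-CH;return np.array([c*d[0]+s*d[1],-s*d[0]+c*d[1]])*1e3
def Q(a): # tool down, jaw axis at yaw a
    M=np.array([[np.cos(a),np.sin(a),0],[np.sin(a),-np.cos(a),0],[0,0,-1]])
    q=R.from_matrix(M).as_quat();return [q[3],q[0],q[1],q[2]]
def snap(n,name,crop=None,f=1):
    im=read_camera(n)[:,:,::-1]
    if crop: u0,v0,u1,v1=crop; im=im[v0:v1,u0:u1]
    if f!=1: im=cv2.resize(im,None,fx=f,fy=f,interpolation=cv2.INTER_CUBIC)
    cv2.imwrite(f"pics/{name}.png",im)
def wproj(p):
    ci=camera_info("wrist");K=np.array(ci["intrinsics"]);TC=np.array(ci["tool_from_camera"])
    q=get_ee_rot();M=R.from_quat([q[1],q[2],q[3],q[0]]).as_matrix()
    t=M.T@(np.asarray(p)-np.array(get_tcp_pos()));c=TC[:3,:3].T@(t-TC[:3,3])
    x,y,z=c[0],-c[1],-c[2];r=np.hypot(x,y);k=np.arctan2(r,z)/max(r,1e-9)*K[0,0]
    return np.array([K[0,2]+k*x,K[1,2]+k*y])
def wpt(u,v,z,pose=None):
    ci=camera_info("wrist");K=np.array(ci["intrinsics"]);TC=np.array(ci["tool_from_camera"])
    p,q=pose or (get_tcp_pos(),get_ee_rot());M=R.from_quat([q[1],q[2],q[3],q[0]]).as_matrix()
    dx,dy=u-K[0,2],v-K[1,2];r=np.hypot(dx,dy);th=r/K[0,0]
    d=np.array([np.sin(th)*dx/max(r,1e-9),-np.sin(th)*dy/max(r,1e-9),-np.cos(th)])
    o=M@TC[:3,3]+np.array(p);d=M@TC[:3,:3]@d
    return o+d*((z-o[2])/d[2])
def tri(uv1,uv2):
    o1,d1=ray("top",*uv1);o2,d2=ray("scene",*uv2)
    A=np.stack([d1,-d2],1);s=np.linalg.lstsq(A,o2-o1,rcond=None)[0]
    a,b=o1+s[0]*d1,o2+s[1]*d2;return (a+b)/2,np.linalg.norm(a-b)
E
python3 - <<'E'
from h import *
np.set_printoptions(precision=4,suppress=True)
print("head R",tri((350,108),(181,236)),"tip",tri((395,96),(122,235)))
print("vise base",[pt("top",u,v,.01) for u,v in [(328,124),(361,113),(371,148),(334,155)]])
print("cup",wc(pt("top",117,150,.085)),wc(pt("top",123,160,.0)))
print("knob seen",wc(pt("top",150+328/4.8,132+152/4.8,.119)),"dimcap",pt("scene",90+133/4,150+258/4,.05))
for th in [0,1.75]:
    print(cw(-62,122-184*np.cos(th+.275),60+184*np.sin(th+.275)))
p=cw(60,-40,260); print(p, get_joint_pos())
movel([.253,-.571,.30])
for a in (CY+np.pi/2,CY-np.pi/2): print(inverse_kinematics(p,Q(a)))
E
```

```text
head R (array([ 0.7618, -0.2251,  0.1722]), np.float64(0.006107968472115474)) tip (array([ 0.7787, -0.3324,  0.2098]), np.float64(0.0035355059920440367))
vise base [array([ 0.7757, -0.1956,  0.01  ]), array([ 0.8094, -0.293 ,  0.01  ]), array([ 0.7036, -0.3172,  0.01  ]), array([ 0.6828, -0.21  ,  0.01  ])]
cup [135.5645 229.9859] [131.6248 237.7829]
knob seen [ 60.0871 -37.7875] dimcap [ 0.4994 -0.3711  0.05  ]
[0.5094 0.0802 0.11  ]
[0.4822 0.3366 0.2253]
[0.6291 0.1081 0.26  ] [-1.173   0.4237  1.6305  0.      1.0886 -0.019 ]
[ 0.1515  0.3776  1.5363 -0.      1.2277 -1.525 ]
[ 0.1515  0.3776  1.5363 -0.      1.2277  1.6166]
```

```bash
python3 - <<'E'
from h import *
np.set_printoptions(precision=4,suppress=True)
move_pose(cw(60,-40,220),Q(CY+np.pi/2))
print(get_time(),get_tcp_pos(),wproj(cw(60,-40,119)),wproj(cw(60,-58,92)),wproj(cw(-22,-55,115)),wproj(cw(-102,-55,115)))
snap("wrist","w1",f=1.5)
E
```

```text
3.7667 [0.6293 0.1072 0.2201] [266.8873 183.7925] [250.6094 177.3386] [251.5601 102.9685] [251.3022  25.0216]
```

View pics/w1.png

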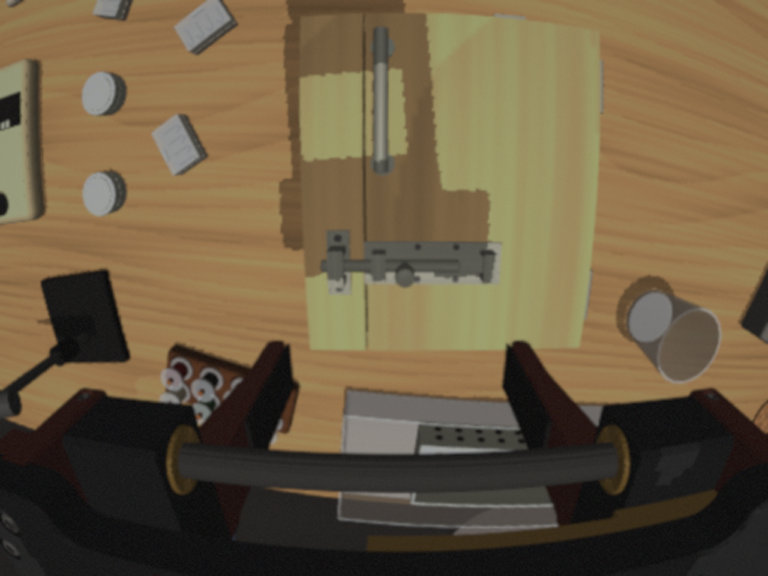

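The wrist view shows the knob at (404,272) and the handle bar from (381,30) to (381,170). Both are about 2 mm to +y of where I predicted, so I'll shift the chest estimate and draw the bolt.

```bash
sed -i 's/CH=np.array(\[.5652,.1415\])/CH=np.array([.5650,.1433])/' h.py; python3 - <<'E'
from h import *
np.set_printoptions(precision=4,suppress=True)
command_gripper(.5)
print(movel(cw(60,-40,130)), movel(cw(60,-40,99),v=.05,until_force=8))
print(get_tcp_pos(),get_ft_force())
snap("wrist","w2",f=1.5)
command_gripper(0.0); print(get_grip_width()*88,get_ft_force(),wc(get_tcp_pos()))
r=movel(cw(60,4,99),v=.04,until_force=18)
print(r,wc(get_tcp_pos()),get_ft_force())
snap("wrist","w3",f=1.5); print(get_time())
E
```

```text
False False
[0.629  0.1099 0.099 ] [-0.4246  0.3723  0.2588]
0.33288197197846914 [-0.0143 -0.3752 -0.15  ] [ 59.9777 -39.9984]
False [60.0064  3.7924] [0.7421 0.3379 0.3174]
8.3
```

View pics/w3.png

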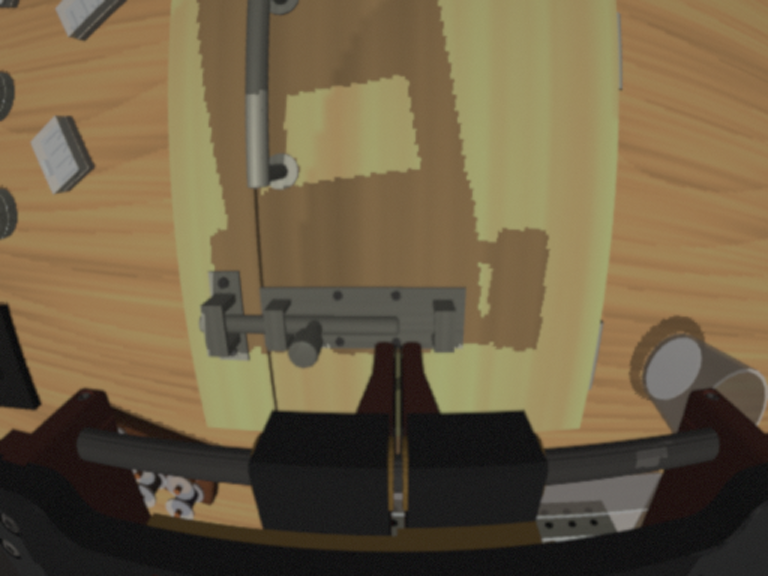

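The grip closed on nothing: the knob at (304,345) is still home. I'll check the pre-close picture.

View pics/w2.png

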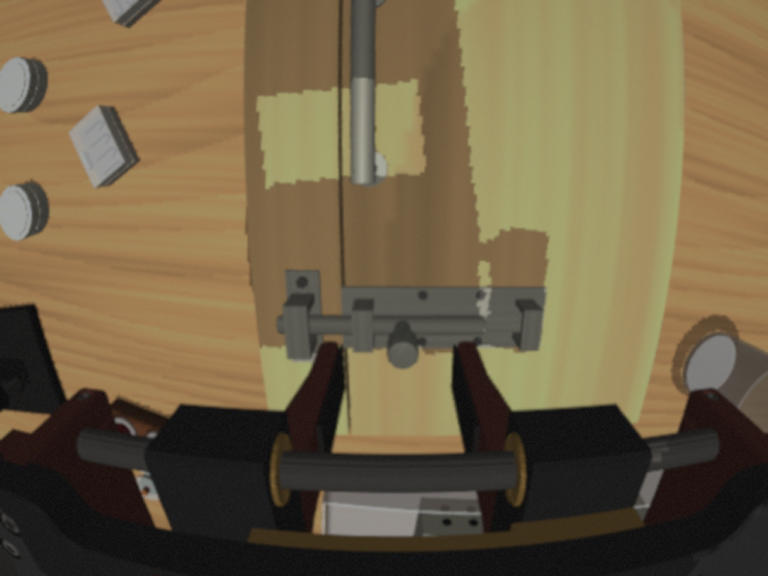

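```bash
python3 - <<'E'
from h import *
np.set_printoptions(precision=4,suppress=True)
p=get_tcp_pos();print("tcp px",wproj(p)*1.5, wc(wpt(304/1.5,345/1.5,.119)),wc(wpt(304/1.5,345/1.5,.110)))
for q in [(60,-40,119),(60,-58,92),(60,26,92),(60,-90,95),(-22,-55,115)]: print(q,wproj(cw(*q))*1.5)
E
```

```text
tcp px [399.5985 333.7902] [ 57.0133 -37.5132] [ 61.1215 -39.6292]
(60, -40, 119) [298.9986 351.1507]
(60, -58, 92) [275.0295 327.3452]
(60, 26, 92) [445.3688 327.9784]
(60, -90, 95) [214.2564 328.4789]
(-22, -55, 115) [254.1596 159.211 ]
```

```bash
python3 - <<'E'
from h import *
np.set_printoptions(precision=4,suppress=True)
snap("scene","s1",(240,110,400,240),5)
p=get_tcp_pos();print(proj("scene",p),(proj("scene",p)-[240,110])*5)
E
```

```text
[326.7593 201.7952] [433.7967 458.9759]
```

View pics/s1.png

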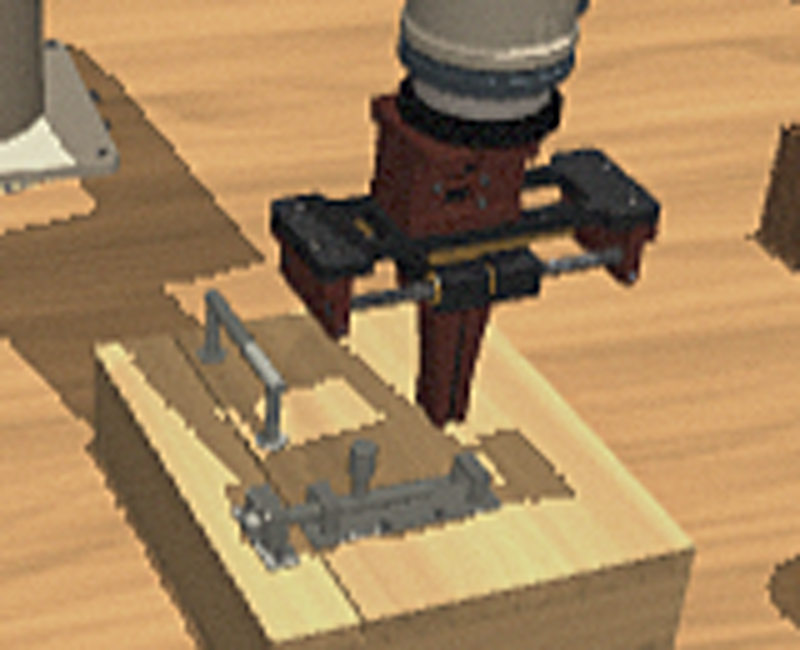

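```bash
python3 - <<'E'
from h import *
np.set_printoptions(precision=4,suppress=True)
p=np.array(get_tcp_pos())
for dz in (0,.01,.02,.025):
  for dx in (-.01,0,.01): print(dz,dx,(proj("scene",p+[dx,0,dz])-[240,110])*5,wproj(p+[dx,0,dz])*1.5)
print("knobtop",(proj("scene",cw(60,-40,119))-[240,110])*5,"keeper top",(proj("scene",cw(60,-90,95))-[240,110])*5)
print("corner",(proj("scene",cw(136,-118,72))-[240,110])*5,(proj("scene",cw(136,118,72))-[240,110])*5)
E
```

```text
0 -0.01 [427.0812 447.8589] [401.8909 313.9384]
0 0 [433.7967 458.9759] [399.5984 333.7901]
0 0.01 [440.6146 470.2621] [397.3804 352.9189]
0.01 -0.01 [428.979  432.3857] [402.0764 321.8742]
0.01 0 [435.7466 443.4472] [399.6715 342.4943]
0.01 0.01 [442.6179 454.6783] [397.3509 362.2946]
0.02 -0.01 [430.8979 416.7394] [402.2795 330.5993]
0.02 0 [437.7184 427.7436] [399.751  352.0296]
0.02 0.01 [444.6439 438.9175] [397.3187 372.5267]
0.025 -0.01 [431.8655 408.8504] [402.3883 335.2932]
0.025 0 [438.7126 419.8253] [399.7934 357.144 ]
0.025 0.01 [445.6655 430.9697] [397.3015 377.9979]
knobtop [360.1223 443.6501] keeper top [266.7131 500.1355]
corner [271.3358 640.6636] [695.5386 542.7323]
```

Both views show the fingertips about 20–25 mm above the reported TCP. I'll check this by touching the lid face (z 72 mm) gently.

```bash
python3 - <<'E'
from h import *
np.set_printoptions(precision=4,suppress=True)
movel(cw(60,4,130)); movel(cw(0,40,130)); movel(cw(0,40,85))
r=movel(cw(0,40,35),v=.02,until_force=3)
print(r,get_tcp_pos(),get_ft_force()); movel(cw(0,40,130)); print(get_time())
E
```

```text
True [0.5608 0.1831 0.0422] [-1.1812 -0.6532  5.4279]
12.4
```

```bash
python3 - <<'E'
from h import *
np.set_printoptions(precision=4,suppress=True)
movel(cw(0,40,200)); movel([.50,-.03,.2]); movel([.50,-.03,.05])
snap("scene","s2",(200,110,360,240),5)
try:
    r=movel([.50,-.03,-.035],v=.02,until_force=3)
    print(r,get_tcp_pos(),get_ft_force(),get_grip_width())
    snap("wrist","w4",f=1.5)
finally: movel([.50,-.03,.1]); print(get_time())
E
```

```text
True [ 0.5001 -0.03   -0.0297] [-0.9708  0.4298  6.0577] 0.003020671473818216
20.3833
```

View pics/w4.png

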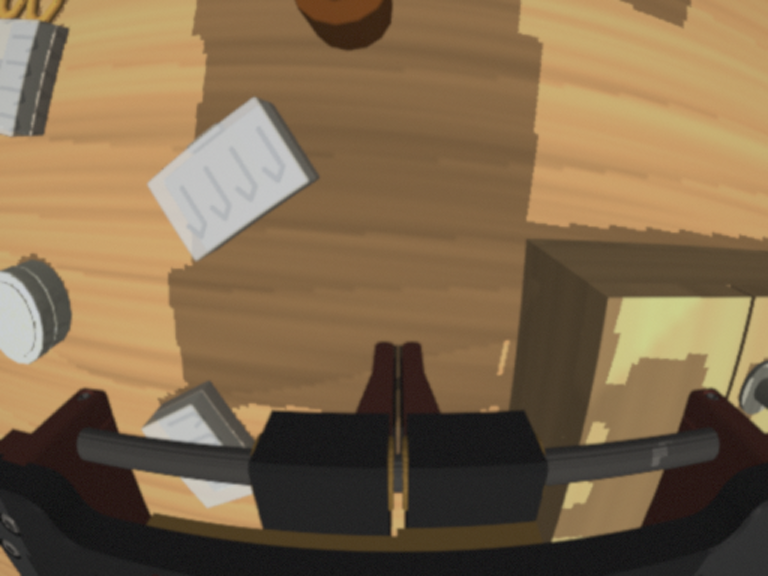

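View pics/s2.png

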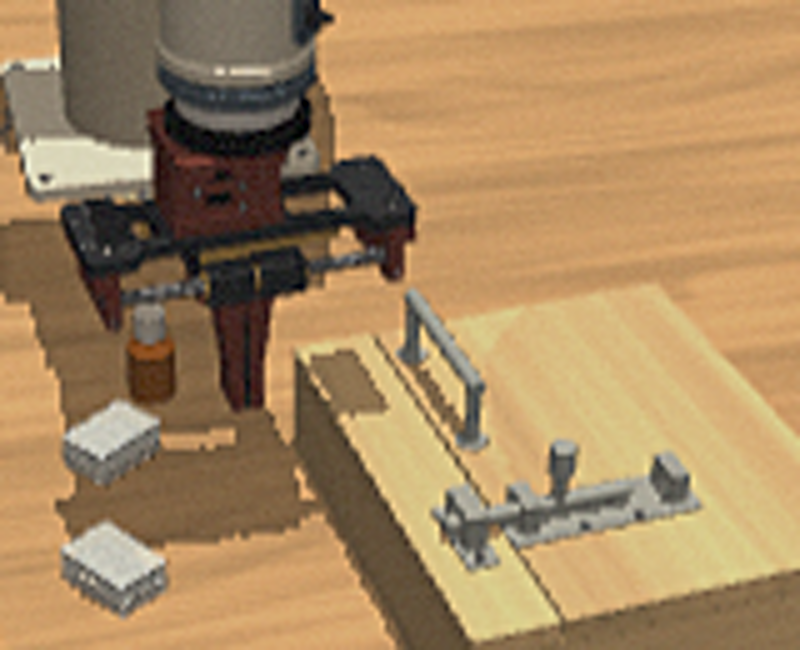

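Touches on the lid and the bench agree: the true fingertips are 28.5 mm above the reported TCP. I'll correct for that and draw the bolt.

```bash
cat >> h.py <<'E'
TO=.0285
np.set_printoptions(precision=4,suppress=True)
def ml(p,v=.25,f=None):  # p z = true tip height
    p=np.array(p,float);p[2]-=TO
    return movel(p,v=v,until_force=f) if f else movel(p,v=v)
def mp(p,a):
    p=np.array(p,float);p[2]-=TO;move_pose(p,Q(a))
def gw(): return get_grip_width()*88
E
python3 - <<'E'
from h import *
ml([.5,-.03,.18]);
mp(cw(59,-38.5,150),CY+np.pi/2); command_gripper(.45)
print(ml(cw(59,-38.5,97),.12,10))
command_gripper(0.0); print(gw(),get_ft_force(),get_time())
r=ml(cw(59,5,97),.05,15)
print(r,wc(get_tcp_pos()),get_ft_force(),gw(),get_time())
snap("scene","s3",(240,110,400,240),5)
E
```

```text
False
13.114221853051646 [-0.721  -0.0917  3.3299] 23.425
False [59.4397  0.939 ] [  1.6417 -18.8637   6.6136] 13.342401412620493 24.4417
```

View pics/s3.png

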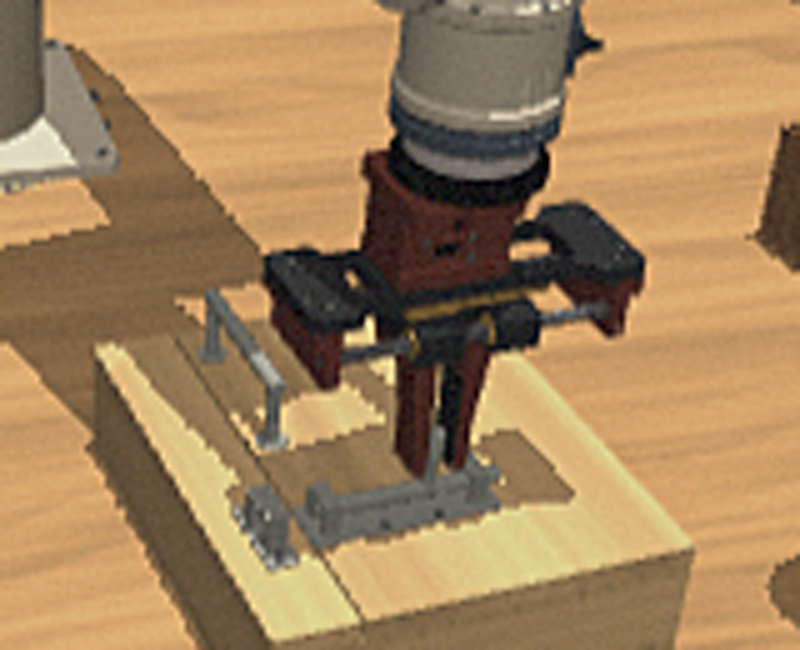

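The bolt is drawn: it stopped at y≈0.9 mm and the rod is out of the keeper in the image. Next I'll open the lid by its handle.

```bash
cat >> h.py <<'E'
def hp(th,dz=-14):
    return cw(-62,122-184*np.cos(th+.275),60+184*np.sin(th+.275)+dz)
E
python3 - <<'E'
from h import *
command_gripper(.35); ml(cw(59,1,150)); mp(cw(-62,-55,150),CY+np.pi/2)
print(ml(hp(0),.12,10)); command_gripper(0.0); print(gw(),wc(get_tcp_pos()),get_ft_force(),get_time())
F=0
for th in np.arange(.15,1.81,.165):
    ml(hp(th),.15); F=np.linalg.norm(get_ft_force());print(round(th,2),get_ft_force(),round(gw(),2))
    if F>45: break
print(get_time())
snap("scene","s4"); snap("wrist","w5")
E
```

```text
False
9.238283682647285 [-61.4427 -54.0634] [-1.3163  6.7399  1.1877] 27.025
0.15 [ 0.6857  5.7356 -3.5237] 9.04
0.32 [1.9396 2.1463 0.135 ] 9.1
0.48 [ 2.3508 -6.2865  5.1686] 9.08
0.64 [ -0.2549 -10.6333  14.5919] 9.43
0.81 [ -2.2369 -13.7068  24.0116] 9.58
0.98 [-3.366  -7.5353 25.2641] 8.97
1.14 [-3.5238 -2.6226 21.9481] 9.2
1.3 [-2.1937  1.3096 15.0722] 9.16
1.47 [-0.1032  4.9882  8.284 ] 9.06
1.64 [1.617  5.7026 4.1645] 8.75
1.8 [ 4.4496  5.1145 -0.4755] 9.36
30.8583
```

View pics/s4.png

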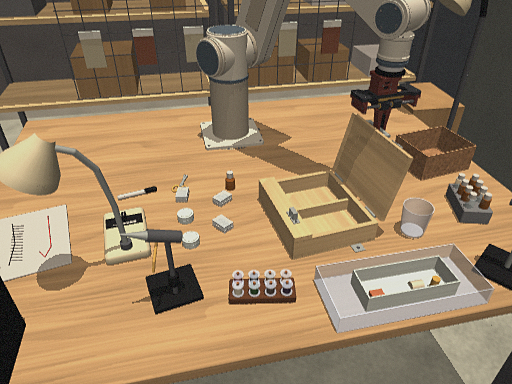

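The lid is open to about 1.8 rad and the chest is empty. I'll release the handle and measure the objects with a detector on the top view.

```bash
cat >> h.py <<'E'
def detect():
    im=read_camera("top");hsv=cv2.cvtColor(im,cv2.COLOR_RGB2HSV)
    m=((hsv[...,1]<60)&(hsv[...,2]>110)).astype(np.uint8)
    m[:,:266]=0;m[:,366:]=0;m[:165]=0;m[300:]=0
    out=[]
    for c in cv2.findContours(m,cv2.RETR_EXTERNAL,cv2.CHAIN_APPROX_NONE)[0]:
        A=cv2.contourArea(c)
        if A<90: continue
        (u,v),(w,h),an=cv2.minAreaRect(c)
        cor=[pt("top",*p,.022) for p in cv2.boxPoints(((u,v),(w,h),an))]
        d=[cor[1]-cor[0],cor[2]-cor[1]];L=[np.linalg.norm(x) for x in d]
        sh=d[int(np.argmin(L))];ang=np.arctan2(sh[1],sh[0])
        kind="tin" if A/(w*h)<.86 and max(L)/min(L)<1.25 else "box"
        out.append((kind,np.mean(cor,0)[:2],np.array(L),ang,round(A/(w*h),2)))
    return out
E
python3 - <<'E'
from h import *
command_gripper(.34); ml(hp(1.8,30)); ml(hp(1.8,60))
for o in detect(): print(*o)
snap("top","t2",(250,150,410,310),4)
print(get_time())
E
```

```text
box [ 0.3852 -0.2116] [0.0489 0.0351] -1.7719988014944799 0.84
box [ 0.43   -0.0971] [0.0494 0.0369] -2.4801652527935527 0.84
tin [ 0.4953 -0.2103] [0.0444 0.0417] 3.104377216302636 0.78
box [ 0.549  -0.1122] [0.0352 0.0487] -0.981334401961383 0.87
tin [ 0.5983 -0.204 ] [0.0422 0.0401] 3.1060139417098873 0.85
32.1917
```

View pics/t2.png

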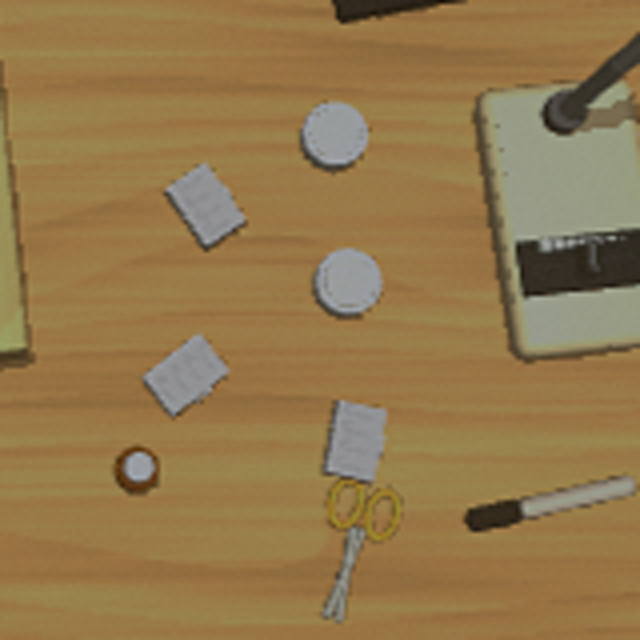

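The detector matches my hand readings: three boxes and two tins, nothing moved. Picking box A first.

```bash
cat >> h.py <<'E'
def pick(xy,a,op,zt=.005,up=.14):
    mp([*xy,.11],a); command_gripper(op)
    r=ml([*xy,zt],.15,10)
    if r: print("touch at",get_tcp_pos())
    command_gripper(0.0); w=gw(); ml([*xy,up]); print("picked",round(w,1),"after lift",round(gw(),1),get_time()); return gw()
def place(x,y,op,zt=33,up=140):
    a=CY+np.pi/2
    mp(cw(x,y,up),a); print("before lower",round(gw(),1)); ml(cw(x,y,zt),.15); w=gw()
    command_gripper(op); ml(cw(x,y,up)); print("placed w",round(w,1),get_time())
E
python3 - <<'E'
from h import *
ml(cw(-62,120,270)); 
if pick([.5475,-.1128],-.955,.65)>20: place(-35,-28,.52)
snap("wrist","w6"); 
for o in detect(): print(*o)
E
```

```text
picked 33.7 after lift 33.6 37.0583
before lower 34.2
placed w 33.5 40.8417
box [ 0.3852 -0.2116] [0.0489 0.0351] -1.7719988014944799 0.85
box [ 0.4299 -0.0972] [0.0492 0.0366] -2.494078356110156 0.84
tin [ 0.4953 -0.2103] [0.0444 0.0417] 3.104377216302636 0.78
tin [ 0.5983 -0.204 ] [0.0422 0.0401] 3.1060139417098873 0.84
```

View pics/w6.png

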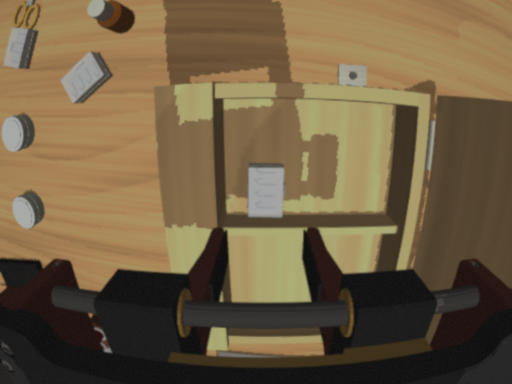

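Box A is in the near bay. Boxes B and C are next.

```bash
python3 - <<'E'
from h import *
if pick([.4295,-.0975],.675,.62)>20: place(-95,-28,.52)
d=detect()
for o in d: print(*o)
snap("wrist","w7")
if any(np.linalg.norm(o[1]-[.3852,-.2116])<.004 for o in d):
    if pick([.385,-.2117],1.375,.62)>20: place(-65,27,.52)
    for o in detect(): print(*o)
    snap("wrist","w8")
E
```

```text
picked 34.2 after lift 33.7 44.2583
before lower 33.8
placed w 33.3 46.9667
box [ 0.3852 -0.2116] [0.0489 0.0351] -1.7719988014944799 0.84
tin [ 0.4953 -0.2103] [0.0444 0.0417] 3.104377216302636 0.78
tin [ 0.5983 -0.204 ] [0.0422 0.0401] 3.1060139417098873 0.84
picked 33.7 after lift 34.0 50.7
before lower 33.9
placed w 33.9 54.025
tin [ 0.4953 -0.2103] [0.0444 0.0417] 3.104377216302636 0.78
tin [ 0.5983 -0.204 ] [0.0422 0.0401] 3.1060139417098873 0.84
```

View pics/w8.png

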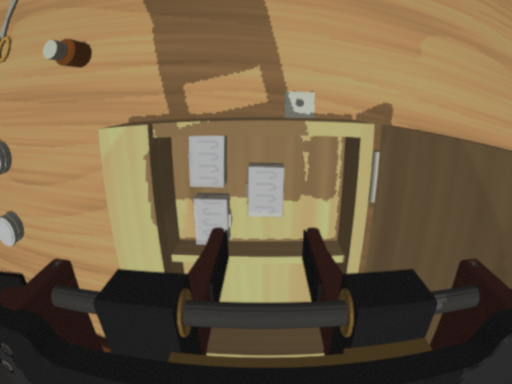

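All three boxes are in the near bay. Now the tins.

```bash
python3 - <<'E'
from h import *
if pick([.494,-.2103],1.4,.75)>30: place(40,-20,.68)
d=detect()
for o in d: print(*o)
if any(np.linalg.norm(o[1]-[.5983,-.204])<.004 for o in d):
    if pick([.597,-.2043],1.4,.75)>30: place(92,25,.68)
ml(cw(60,10,230))
for o in detect(): print(*o)
snap("wrist","w9");snap("top","t3"); snap("scene","s5")
E
```

```text
picked 45.7 after lift 45.8 58.0583
before lower 45.8
placed w 45.4 61.3
tin [ 0.5983 -0.204 ] [0.0422 0.0401] 3.1060139417098873 0.84
picked 45.2 after lift 45.3 64.9583
before lower 45.7
placed w 45.7 68.3
```

View pics/w9.png

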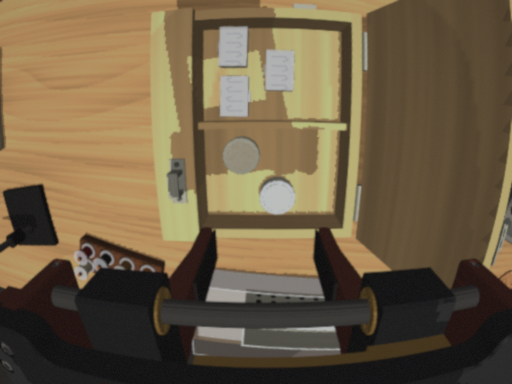

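View pics/s5.png

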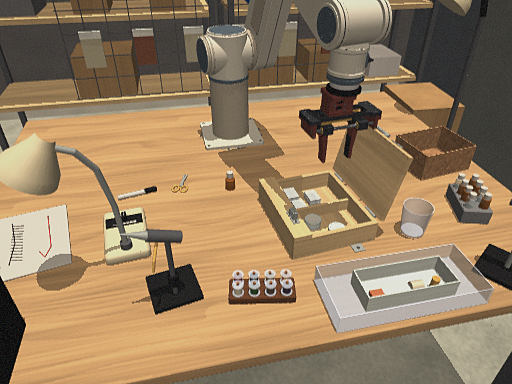

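View pics/t3.png

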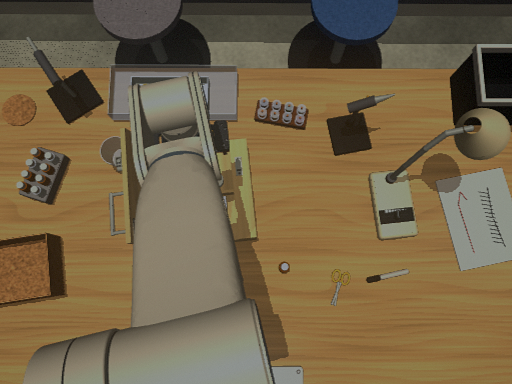

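Everything is stowed and no further object shows on the bench. I'll grip the handle again at about 1.8 rad and shut the lid.

```bash
python3 - <<'E'
from h import *
ml(cw(40,10,310)); command_gripper(.36); p=hp(1.8,0);p[2]=.31; mp(p,CY+np.pi/2)
print(ml(hp(1.8),.12,8)); command_gripper(0.0); print(gw(),get_ft_force(),get_time())
if 7<gw()<13:
  for th in list(np.arange(1.65,.05,-.165))+[.0]:
    ml(hp(th),.15); f=get_ft_force();print(round(th,2),f,round(gw(),2))
    if np.linalg.norm(f)>45: break
print(get_time()); snap("scene","s6")
E
```

```text
False
9.083336755411988 [-0.2418  1.662   3.2615] 72.55
1.65 [-3.3455  1.2695  9.5671] 9.29
1.48 [-3.1702  0.0206 11.4218] 9.19
1.32 [-3.0704 -3.2999 10.8912] 9.35
1.15 [-1.5566 -4.5679  6.7605] 8.71
0.99 [ 0.6797 -4.8807  3.2662] 9.26
0.82 [ 0.0237 -3.7018 -3.4759] 9.26
0.66 [ 1.1401 -0.0254 -6.7436] 9.07
0.49 [ 1.57    4.7584 -9.6069] 8.87
0.33 [ 2.2368  5.265  -9.1251] 9.09
0.16 [ 1.0873  5.3198 -8.1584] 9.26
0.0 [-0.7149  8.3887 -9.5833] 9.55
76.3833
```

View pics/s6.png

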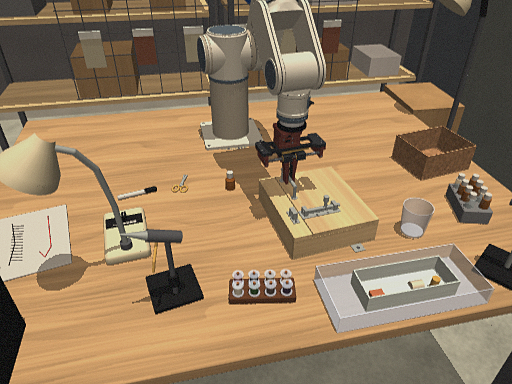

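```bash
python3 - <<'E'
from h import *
command_gripper(.36); ml(cw(-62,-55,150)); command_gripper(0.0)
r=ml(cw(-62,-55,106),.04,22); print(r,get_tcp_pos()[2]+TO,get_ft_force(),get_time())
wait(.2); ml(cw(-62,-55,150)); 
ml(cw(0,-20,230)); snap("wrist","w10",f=1.5); snap("scene","s7",(240,110,400,240),5)
print([wproj(cw(60,0,119))*1.5]); print(get_time())
E
```

```text
True 0.11345076193945797 [-2.9408 -0.7532 12.5818] 78.8667
[array([429.1114, 372.5114])]
80.0417
```

View pics/s7.png

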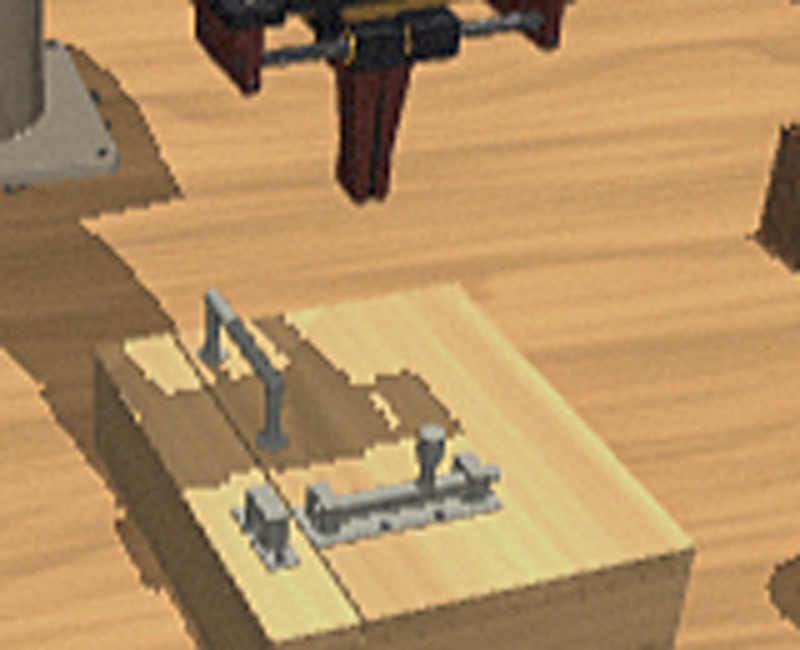

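View pics/w10.png

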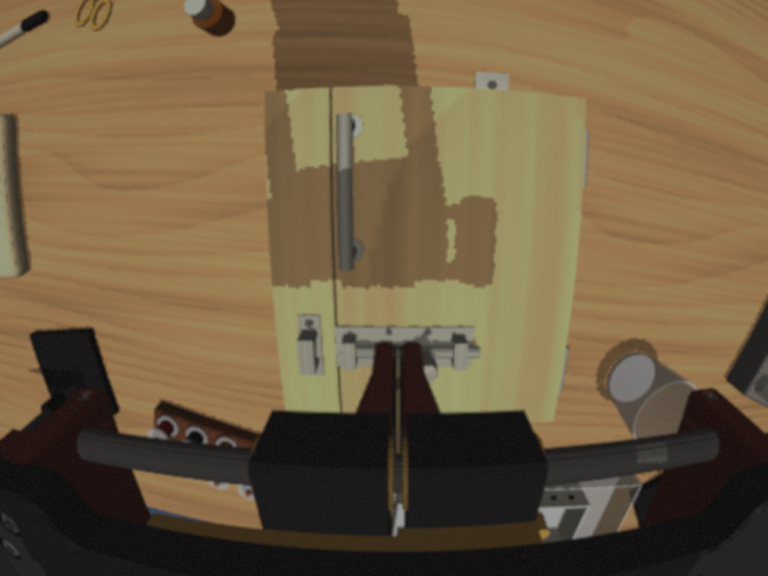

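The lid is flush: handle and seam sit at the same pixels as at the start. Now the bolt goes home.

```bash
python3 - <<'E'
from h import *
command_gripper(.45); ml(cw(59.5,1,150)); print(ml(cw(59.5,1,97),.12,10))
command_gripper(0.0); print(gw())
r=ml(cw(59.5,-44,97),.05,22); print(r,wc(get_tcp_pos()),get_ft_force(),gw(),get_time())
wait(.2);command_gripper(.4); ml(cw(59.5,-40,150)); ml(cw(40,-40,240))
snap("wrist","w11",f=1.5); snap("scene","s8",(240,110,400,240),5);print(get_time())
E
```

```text
False
13.300684097497822
True [ 59.6941 -39.1912] [-0.1037  2.7266  3.7421] 13.194277747818923 83.325
85.05
```

View pics/s8.png

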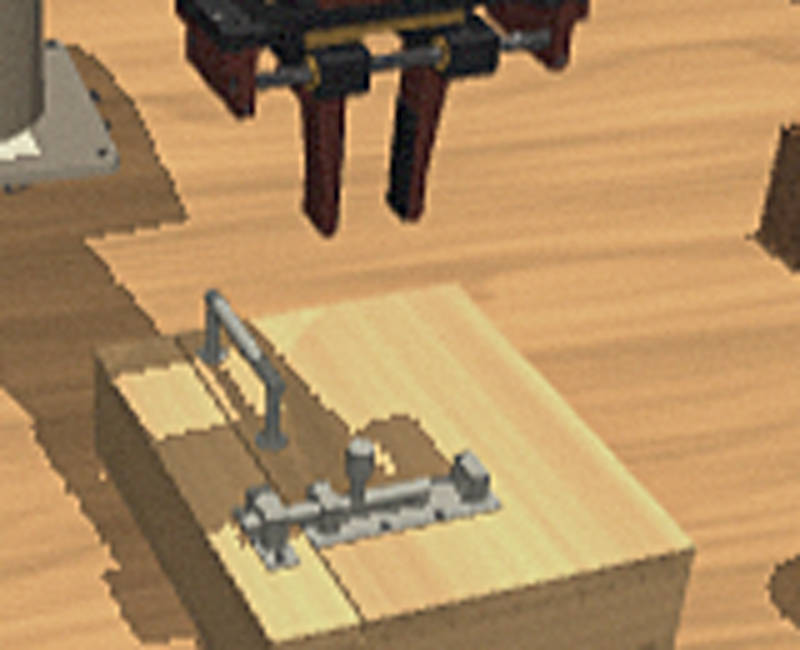

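The bolt is home: 40.1 mm of travel between the stops. Now I'll look at the dimmer from above.

```bash
python3 - <<'E'
from h import *
mp([.46,-.30,.18],.1+np.pi/2)
pose=(get_tcp_pos(),get_ee_rot()); snap("wrist","w12",f=1.5); print(get_joint_pos(),get_time())
for p in [(.503,-.371,.056),(.503,-.371,.034)]: print(wproj(p)*1.5)
E
```

```text
[-0.5979  0.3661  1.8305  0.0002  0.9447 -2.2701] 86.7083
[292.6781 325.5254]
[299.0255 314.677 ]
```

View pics/w12.png

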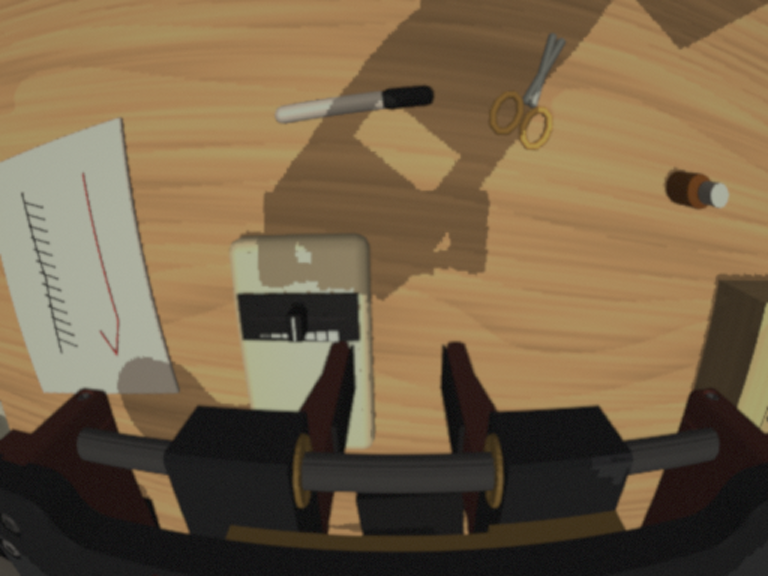

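```bash
python3 - <<'E'
from h import *
w=[wpt(u/1.5,v/1.5,.034) for u,v in [(238,293),(357,293),(360,341),(243,341)]];print(np.array(w),np.mean(w,0))
print("cap top mid",wpt(297/1.5,327/1.5,.056), wpt(290/1.5,327/1.5,.056),wpt(306/1.5,327/1.5,.056))
d=(w[1]-w[0]+w[2]-w[3]);print(np.arctan2(-d[0],d[1]))
E
```

```text
[[ 0.4907 -0.4199  0.034 ]
 [ 0.4814 -0.3282  0.034 ]
 [ 0.5195 -0.3233  0.034 ]
 [ 0.5306 -0.4167  0.034 ]] [ 0.5055 -0.372   0.034 ]
cap top mid [ 0.5038 -0.3678  0.056 ] [ 0.5044 -0.373   0.056 ] [ 0.503  -0.3613  0.056 ]
0.1096641545110106
```

The cap is at about (0.504, −0.369), near the middle of the slot, and off is towards −y. I'll grip it and slide.

```bash
python3 - <<'E'
from h import *
LY=.105; n=np.array([np.sin(LY),-np.cos(LY),0])
c=np.array([.504,-.3685,0])
mp(c+[0,0,.11],LY+np.pi/2); command_gripper(.45)
print(ml(c+[0,0,.038],.1,8)); command_gripper(0.0); print(gw(),get_tcp_pos())
r=ml(c+n*.045+[0,0,.038],.05,22); p=get_tcp_pos();print(r,p,(np.array(p)-c)@n,get_ft_force(),gw(),get_time())
wait(.3); command_gripper(.4); q=np.array(get_tcp_pos());q[2]=.15;movel(q); 
movel([.42,-.30,.20]); snap("wrist","w13",f=1.5); print(get_time())
E
```

```text
False
11.625270697879191 [ 0.5042 -0.3687  0.0099]
True [ 0.5076 -0.4014  0.0099] 0.033139788941820146 [0.8163 3.3806 6.6008] 11.97254799873298 89.6333
92.7417
```

View pics/w13.png

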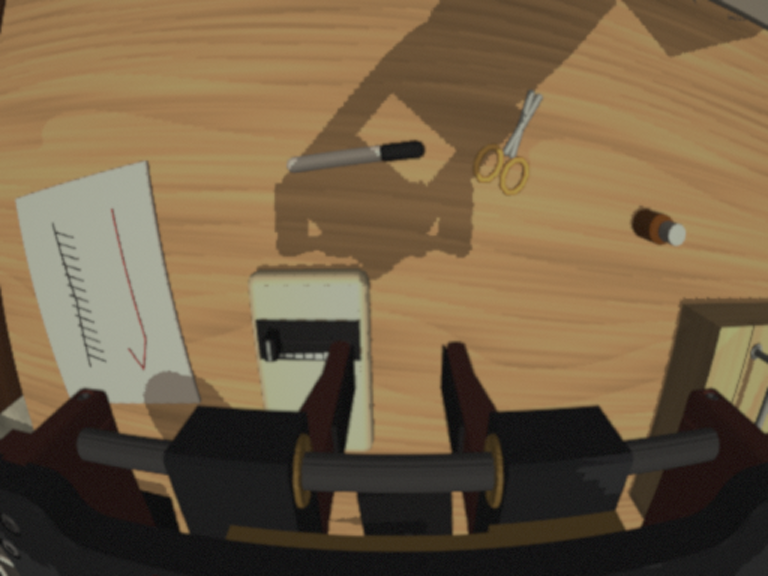

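The cap is now at (270,345), at the thin end of the wedge and against its stop. One last overall view before handing in.

```bash
python3 - <<'E'
from h import *
mp([.35,-.45,.25],-1.0+0)
snap("top","t4"); snap("scene","s9"); print(get_time(),get_ft_force())
E
```

```text
94.8917 [ 0.093  -0.4725  0.2192]
```

View pics/t4.png

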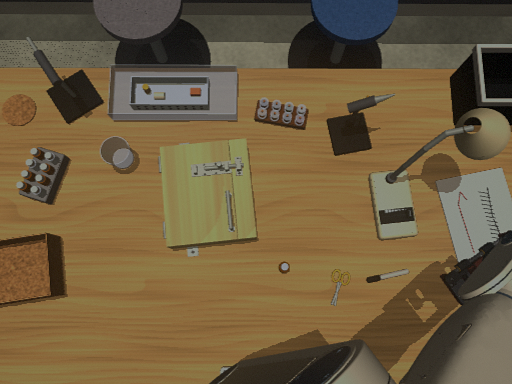

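```bash
python3 - <<'E'
import cv2
a=cv2.imread("pics/t4.png")[135:250,150:420]; cv2.imwrite("pics/t4c.png",cv2.resize(a,None,fx=2.9,fy=2.9,interpolation=cv2.INTER_CUBIC))
E
```

```text
(no output)
```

View pics/t4c.png

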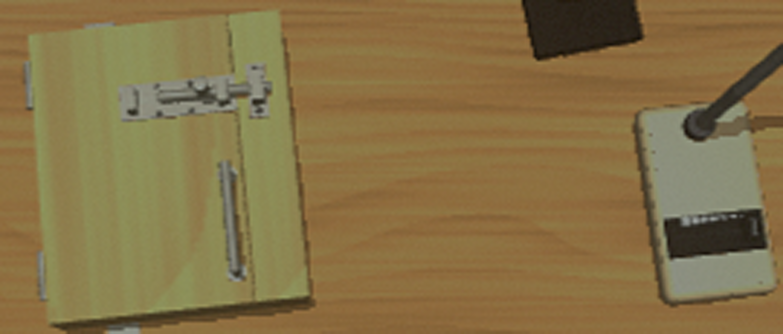

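The lid is shut, the bolt is home, the dimmer cap is at the −y end, and the bystanders are unmoved.

```bash
python3 -c "
from station import *
print(job_done(), get_time())"
```

```text
the job is handed in; nothing more can be done
the job is handed in; nothing more can be done
```

The job is done and handed in at about 95 s of the 210 s allowed; I got no verdict back.

**What I did:** I drew the bolt and opened the lid to about 1.8 rad. Five objects were present: three hook boxes went in the near bay and two tins in the far bay. I then shut the lid and pressed it down, slid the bolt home, and moved the dimmer to its off stop last.

**Last checks:**
- **Boxes and tins:** the wrist picture before closing showed all five in their bays, and nothing was left on the bench.
- **Lid:** it looks flush, with the handle and seam at the same pixels as at the start. I have no direct reading of the lid angle.
- **Bolt:** it moved 40.1 mm between its two stops, and the rod is in the keeper.
- **Dimmer:** it was pushed 33 mm to a hard stop. The cap is at the thin end of the wedge, within about 2 mm of where I computed off to be.
- **Bystanders:** none look moved in the last top view, and the robot is clear of everything.

**What disagreed:** the real fingertips are about 28.5 mm above the reported TCP. Because of this my first grip on the bolt knob closed on nothing and left the knob where it was. Touching the lid and the bench confirmed the offset, and I corrected for it from then on.

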